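Reload the two-roll tape dispenser

ROBOT

A 6-joint arm with a two-finger parallel gripper is mounted at the origin on a cart in front of the work surface, level with it; the furniture and walls round the work are solid. World frame = base frame: x ahead of the robot, y to its left, z up, the work surface at z = 0. Lengths are in m, angles in rad, forces in N, time in s.
With the tool pointing down it reaches from about 0.35 to 0.975 m from the base axis. Payload 17.4 kg.
Tool frame: the origin (TCP) lies midway between the tips of the shut fingers; the grasp point (between the pads) lies 19 mm behind it (manip.tcp_to_grasp is the distance from the TCP to the grasp point, in m); z points along the fingers, y is the line along which they close (so a half turn about z gives the same grasp; the last joint's range is limited). The gripper opens to 85 mm and grips with 20 to 120 N. Pads are 22 mm wide; open, the fingers measure 114 mm over their backs; the gripper's body (76 mm by 85 mm) begins 54 mm behind the grasp point. The pads swing forward as they close: fully open they stand 13 mm farther back than shut.
Start: joints at [-1.202, 0.116, 1.442, -0, 1.584, -0.038], TCP at [0.267, -0.62, 0.231] pointing down, gripper open.
Joint ranges: [-2.83, 2.83], [-0.83, 2.19], [0.07, 2.5], [-1.14, 4.28], [0.01, 3], [-2.97, 2.97]. Speed limits (rad/s): [1.89, 1.89, 2.22, 3.14, 3.14, 3.14].

INTERFACE

Orientations are given as a unit quaternion [x, y, z, w].
In Python, from plant import manip gives the robot as it stands.
- The arm moves only by the shell command python3 inch.py 'ROWS'. ROWS is rows parted by semicolons, their numbers by spaces, 1 to 5 of them, each of 5 numbers: the finger opening in m, then dx, dy, dz in m, then a turn about the tool's z in rad; each row is the pose to reach, as a shift and turn from the pose commanded when the command began, along the tool's axes at that moment; what a row does not reach only later rows make up. A row lasts 1/8 s, in which the tool goes at most 0.0625 m and 0.188 rad, less where a joint would pass 70% of its speed; a pose out of reach is approached as far as the arm can. The fingers move at their own pace and stop on an object; the grip force is fixed at half the most. Time passes only in rows, so rows that do not move let the fingers close. It prints the time, the measured TCP pose, the force, the opening and the grip force at its end.
- manip.read_state(): the state, without advancing time (a new reading comes with each control period).
- manip.capture(name): name is "scene" or "top" or "wrist"; returns the picture (384x512x3 uint8, red, green, blue); there is no depth.
- manip.calibration(name): a dict with "K" (3x3 intrinsics, pixels), "R" (3x3) and "t" (3): a world point X has camera coordinates R X + t. Camera axes: x right, y down, z forward; pixel columns grow to the right and rows downward; lengths in m; the calibration is good to about 2 mm. The wrist camera is an equidistant fisheye: a pixel r from the principal point sees the ray r / f radians off the axis. A picture is of the moment at which its call begins: read the wrist's pose just before it. calibration takes no time and is no camera call; for the wrist camera it gives the pose at the moment of the call.
- manip.hand_in(): hands the job in; it is judged then, once.
The state is a dict: "t": time; "q": joint angles; "joint_vel": joint speeds; "joint_efforts": joint torques, N m; "eef_pos": TCP position; "ee_rot": TCP orientation; "force": force on the tool from outside, world axes, zero at the start; "wrist_torque": the same for the moment, N m; "finger_gap": finger opening in m; "finger_force": force on a finger pad.
Only numpy, scipy, OpenCV 4.12 (cv2) and the standard library are available. Lean on these libraries where they do the work, as an engineer would, in place of code of your own. Each camera call takes 0.05 s, during which the arm holds its last target. There are 200 camera calls.

TASK

Reload the tape dispenser: take the wide spare roll out of the carton tray and stand it in the dispenser's empty wide bay. Then pick up the loose spindle and thread it from the open-hole end through the side plate, both rolls and the divider, and push it past the spring catch until it is fully home with its grip against the side plate. Leave the narrow spare in the carton and do not knock over the vial with the needle.

Things in the scene. Friction and masses are not known exactly. Their poses are not given: they have to be found in the camera images.
- dispenser: Fixed grey desk-top tape dispenser, base 104 x 96 mm, cutter along its front (-x) edge, 23 mm high. Origin under its divider at tray level, z up. Three upright plates (6 mm thick, 40 mm wide in x, tops at 70 mm) stand across y: entry plate y -38 to -32, divider -3 to 3, far plate 20 to 26 mm. Their holes share one axis along y at z = 50 mm. Two open-topped bays lie between them.
- entry_hole (a point): Centre of the entry hole (16.5 mm) at the outer face of the entry plate, 50 mm above the tray; the spindle goes in here along +y. Divider hole 17 mm, far plate hole 16.5 mm. Axes as the dispenser's.
- wide_bay (a point): Where the wide roll's centre lies when it rests on the two rails of the wide bay (29 mm, empty, beside the entry plate), 49.5 mm above the tray; the rails hold its core in line with the holes. The roll's axis lies along y; rolls stick out 8 mm beyond the plates at front and back. Axes as the dispenser's.
- narrow_bay (a point): The same for the narrow bay (17 mm), where the loaded roll stands, 29 mm further along y.
- socket_end (a point): Bottom of the blind socket (16 mm bore) behind the far plate, on the common axis, 84 mm from the entry hole. 14.5 mm before it two spring balls press in from front and back: passing them takes roughly 5 to 10 N, then they drop into the spindle's groove when it is home.
- carton: Fixed shallow cardboard tray, 68 x 70 x 14 mm, walls and floor 2.2 mm, a card across the middle makes two compartments side by side along its y. Origin under its centre. One spare roll stands on its rim in each, axis along the tray's y; which is where varies. Beyond it the cart's tubular handrail, 0.25 m high, runs along the left edge of the table (y 0.40), another on the right (y -0.45).
- wide_roll: The wide spare roll of white tape: 56 mm diameter, 25 mm wide, core hole 19 mm. Stands on its rim in the carton. Origin at its centre, y along its axis (it can be turned about y by any angle). About 45 g.
- narrow_spare: The narrow spare roll: 56 mm diameter, 12.5 mm wide, standing in the other compartment of the carton. Origin at its centre, y along its axis.
- loaded_roll: The narrow roll (56 mm diameter, 12.5 mm wide, core hole 19 mm) already standing loose in the narrow bay. Origin at its centre, y along its axis.
- spindle: Loose spindle, about 60 g: steel rod 14 mm diameter, 83.5 mm long, tapering to 8 mm in the last 9 mm, groove near the tip; black square grip 18 x 18 x 38 mm. Origin on the axis at the shoulder between grip and rod, which stops on the entry plate; +y points to the tip, the grip ends at y = -38 mm. Lies on a flat of its grip, axis 9 mm up, the tip drooping about 1.5 degrees.
- spindle_tip (a point): End of the spindle's rod, 83.5 mm from the shoulder on its axis.
- spindle_grip (a point): Good place to grip: on the axis, 22 mm behind the shoulder. Axes as the spindle's.
- needle_vial: Bystander: 27 mm glass vial with a needle left in its stopper, 110 mm tall, standing behind the dispenser. Origin under its centre, z up.

How it is judged:
On the way, in this order (a step that is already met when the one before it is completed fails the run):
1. the wide roll rests in the wide bay, let go (x of wide_roll in the frame of wide_bay between -0.005 and 0.005 m and y of wide_roll in the frame of wide_bay between -0.004 and 0.004 m and z of wide_roll in the frame of wide_bay between -0.004 and 0.004 m and contact force between the fingers and wide_roll below 0.2 N), for 0.2 s.
2. the spindle's tip has passed through the entry plate, the wide roll and the divider (y of spindle_tip in the frame of narrow_bay above -0.006 m and x of spindle_tip in the frame of narrow_bay between -0.006 and 0.006 m and z of spindle_tip in the frame of narrow_bay between -0.006 and 0.006 m).
At the end, for the whole second after the job is handed in: Spindle home: shoulder within 4 mm of the entry hole, tip 81.5 mm in, in line within 0.08 rad, through both rolls; each roll within 6 mm of its bay point (wide 0.15, narrow 0.25 rad); narrow spare in the carton (within 40 mm, below 40 mm); needle vial upright (0.2 rad); all at rest (distance between spindle and entry_hole below 0.004 m and angle between the y axis of spindle and the y axis of dispenser, either way round below 0.08 rad and y of spindle_tip in the frame of entry_hole above 0.0815 m and distance between wide_roll and wide_bay below 0.006 m and angle between the y axis of wide_roll and the y axis of dispenser, either way round below 0.15 rad and distance between loaded_roll and narrow_bay below 0.006 m and angle between the y axis of loaded_roll and the y axis of dispenser, either way round below 0.25 rad and horizontal distance between narrow_spare and carton below 0.04 m and height (world z) of narrow_spare below 0.04 m and angle between needle_vial's own z axis and vertical below 0.2 rad and linear speed of each of spindle, wide_roll below 0.02 m/s); the robot touches nothing.
It fails at once if the vial with the needle is knocked over (angle between needle_vial's own z axis and vertical above 0.6 rad).
It also fails if it takes over 64 s, if anything falls off the work surface, if the arm or the gripper's body presses on something with over 40 N, if the wrist force passes 120 N, or if a joint passes its speed limit or range.

## Working session

There is one attempt and no reset: what is moved stays moved. The work goes in short steps, Python scripts to look and compute and a shell command to move; the robot and the scene stay as the last step left them, time stands still between calls to the robot, and variables do not carry over. Pictures are saved under pics/ and viewed, at most 10 in all, crops included, and the job is handed in when it is done.

```bash
ls; mkdir -p pics
python3 - <<'E'
from plant import manip
import cv2,numpy as np
for n in("scene","top"):
    im=manip.capture(n); cv2.imwrite(f"pics/{n}0.png",cv2.resize(im[:,:,::-1],(800,600),interpolation=cv2.INTER_CUBIC))
    c=manip.calibration(n); print(n,np.round(c["K"],1).tolist(),np.round(c["R"],3).tolist(),np.round(c["t"],3), -c["R"].T@c["t"])
s=manip.read_state(); print(s["t"],s["eef_pos"],s["ee_rot"],s["finger_gap"],manip.tcp_to_grasp)
E
```

```text
inch.py
pics
plant.py
scene [[367.3, 0.0, 253.1], [0.0, 367.3, 189.2], [0.0, 0.0, 1.0]] [[-0.655, -0.755, 0.02], [-0.367, 0.295, -0.882], [0.66, -0.585, -0.471]] [0.367 0.239 0.519] [-0.01480675  0.51020543  0.44749251]
top [[393.9, 0.0, 255.3], [0.0, 393.9, 186.5], [0.0, 0.0, 1.0]] [[0.018, -0.999, 0.036], [-0.983, -0.024, -0.18], [0.18, -0.032, -0.983]] [-0.02   0.549  0.833] [0.38997695 0.0203065  0.91837064]
0.1 [ 0.26702595 -0.61976173  0.23060657] [ 9.79382733e-01  2.02012826e-01 -8.92889685e-05 -5.21807395e-04] 0.08540622026039771 0.0187
```

View pics/scene0.png

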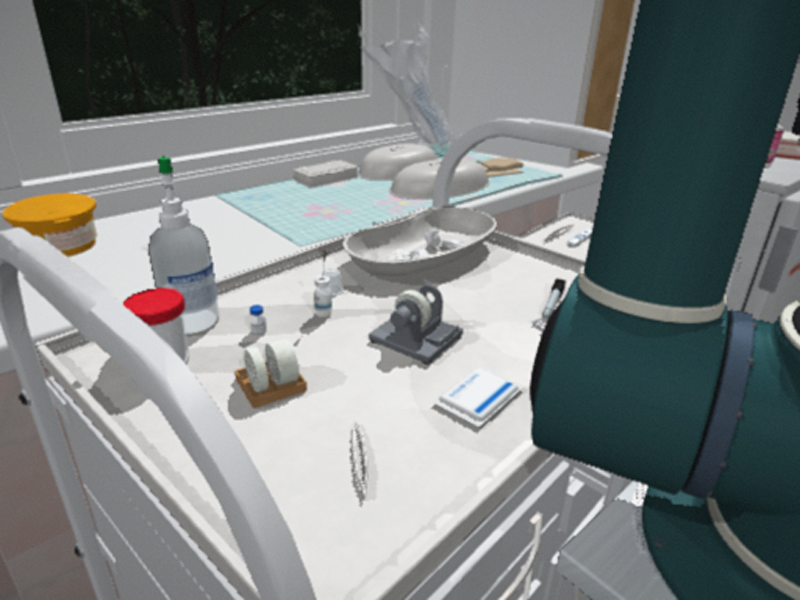

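View pics/top0.png

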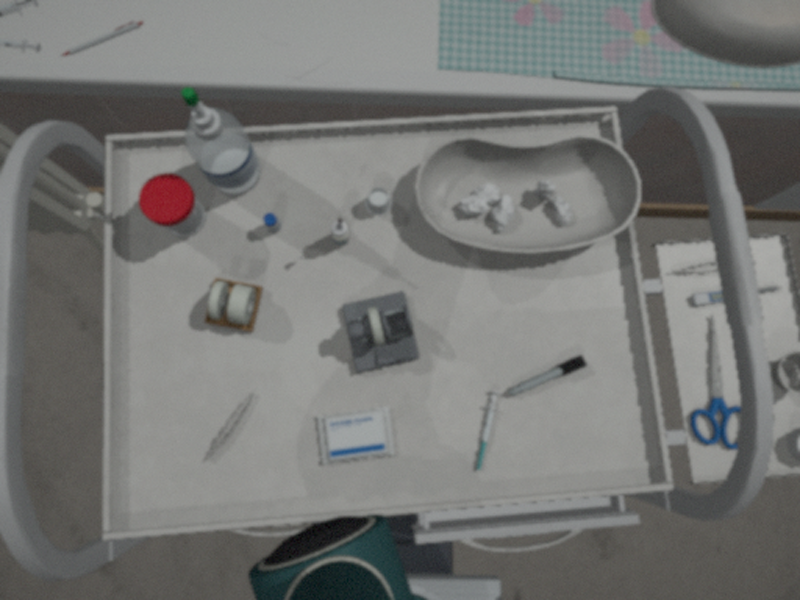

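Top view (800x600): carton at (233,305) with the wide roll at (240,303) and the narrow one at (216,299). Dispenser at (380,333), spindle grip at (572,365) with its tip at (505,392), vial at (340,232). I'll take rough positions from these, then get closer with the wrist camera.

```bash
cat > h.py <<'E'
import numpy as np,cv2
from plant import manip
def ray(c,px,fish=False):
    K,R,t=[np.array(c[k]) for k in"KRt"]
    u=(px[0]-K[0,2])/K[0,0]; v=(px[1]-K[1,2])/K[1,1]
    if fish:
        r=np.hypot(u,v); d=np.array([u/r*np.sin(r),v/r*np.sin(r),np.cos(r)]) if r>1e-9 else np.array([0,0,1.])
    else: d=np.array([u,v,1])
    d=R.T@d; return -R.T@t,d/np.linalg.norm(d)
def plane(c,px,z,fish=False):
    o,d=ray(c,px,fish); return o+d*(z-o[2])/d[2]
def tri(rays):
    A=np.zeros((3,3));b=np.zeros(3)
    for o,d in rays: P=np.eye(3)-np.outer(d,d);A+=P;b+=P@o
    x=np.linalg.solve(A,b); return x,[1e3*np.linalg.norm((np.eye(3)-np.outer(d,d))@(x-o)) for o,d in rays]
def proj(c,X,fish=False):
    K,R,t=[np.array(c[k]) for k in"KRt"]; p=R@np.asarray(X,float)+t
    if fish:
        th=np.arctan2(np.hypot(p[0],p[1]),p[2]); a=np.arctan2(p[1],p[0]); u,v=th*np.cos(a),th*np.sin(a)
    else: u,v=p[:2]/p[2]
    return np.array([K[0,0]*u+K[0,2],K[1,1]*v+K[1,2]])
def wrist(name):
    c=manip.calibration("wrist"); im=manip.capture("wrist")[:,:,::-1]
    np.savez("pics/"+name+".npz",im=im,**{k:np.array(c[k]) for k in"KRt"}); return c,im
def load(name): return dict(np.load("pics/"+name+".npz"))
def Rtool():
    from scipy.spatial.transform import Rotation as Ro
    s=manip.read_state(); return np.array(s["eef_pos"]),Ro.from_quat(s["ee_rot"]).as_matrix()
def togo(X):
    p,R=Rtool(); return np.round(R.T@(np.asarray(X)-p),4)
E
python3 - <<'E'
from h import *
c=manip.calibration("top"); s=.64
for n,p,z in [("carton",(233,305),0.01),("wide",(240,303),.056),("narrow",(216,299),.056),("disp",(380,333),0.03),("grip",(572,365),.009),("tip",(505,392),.009),("vial",(340,235),.05),("loaded",(377,323),.077)]:
    print(n,np.round(plane(c,(p[0]*s,p[1]*s),z),3))
c,im=wrist("w0"); print(c["K"],Rtool(),-c["R"].T@c["t"],c["R"])
print(togo([.45,-.05,.3]))
E
```

```text
carton [0.53  0.236 0.01 ]
wide [0.526 0.215 0.056]
narrow [0.531 0.249 0.056]
disp [0.491 0.017 0.03 ]
grip [ 0.452 -0.269  0.009]
tip [ 0.411 -0.168  0.009]
vial [0.631 0.079 0.05 ]
loaded [0.499 0.022 0.077]
[[297.31863964   0.         254.49489464]
 [  0.         297.31863964 192.5928041 ]
 [  0.           0.           1.        ]] (array([ 0.26702996, -0.61978788,  0.23076469]), array([[ 9.18377097e-01,  3.95706224e-01, -3.04142409e-04],
       [ 3.95706339e-01, -9.18376752e-01,  7.96560606e-04],
       [ 3.58866722e-05, -8.51894095e-04, -9.99999636e-01]])) [ 0.33626256 -0.58983454  0.37291825] [[ 0.39546616 -0.91847944 -0.00142498]
 [-0.87872638 -0.37880042  0.29043105]
 [-0.26729473 -0.11360348 -0.95689486]]
[ 0.3935 -0.4509 -0.0688]
```

```bash
python3 -c "
from h import *
print(togo([.44,-.27,.2]))"
```

```text
[ 0.2973 -0.2528  0.031 ]
```

```bash
python3 inch.py '0.085 0 0 -0.06 0; 0.085 0 0 -0.12 0; 0.085 0 0 -0.15 0; 0.085 0.045 -0.04 -0.15 -0.19; 0.085 0.09 -0.08 -0.15 -0.38' && python3 -c "
from h import *
print(togo([.44,-.29,.38]))"
```

```text
t: 0.78
eef_pos: [0.3184, -0.5098, 0.3809]
ee_rot: [0.924, 0.383, 0.0, -0.0]
force: [1.8, 0.1, -0.4]
finger_gap: 0.0853
finger_force: 0.0
[ 0.2415 -0.0691  0.001 ]
```

```bash
python3 inch.py '0.085 0.055 -0.015 0 -0.18; 0.085 0.11 -0.03 0 -0.36; 0.085 0.165 -0.045 0 -0.54; 0.085 0.22 -0.06 0 -0.72; 0.085 0.25 -0.07 0.02 -0.9' && python3 -c "
from h import *
print(togo([.44,-.29,.2]))"
```

```text
t: 1.4
eef_pos: [0.4473, -0.283, 0.3624]
ee_rot: [0.664, 0.748, 0.0, 0.001]
force: [0.5, -0.1, -1.0]
finger_gap: 0.0848
finger_force: 0.0
[-0.0059 -0.0084  0.1624]
```

```bash
python3 inch.py '0.085 -0.01 -0.01 0.06 -0.1; 0.085 -0.02 -0.01 0.12 -0.2; 0.085 -0.02 -0.01 0.18 -0.25; 0.085 -0.02 -0.01 0.2 -0.25;0.085 -0.02 -0.01 0.2 -0.25' && python3 -c "
from h import *
wrist('s1')" && python3 inch.py '0.085 0.06 0 0 0; 0.085 0.09 0 0 0; 0.085 0.09 0 0 0' && python3 -c "
from h import *
wrist('s2')
a=load('s1')['im'];b=load('s2')['im']
cv2.imwrite('pics/s12.png',cv2.resize(np.hstack([a,b]),(800,300),interpolation=cv2.INTER_AREA))
print(togo([.49,-.05,.2]))
"
```

```text
t: 2.02
eef_pos: [0.4384, -0.306, 0.1615]
ee_rot: [0.569, 0.822, 0.0, -0.0]
force: [0.1, 0.6, -0.2]
finger_gap: 0.0852
finger_force: 0.0
t: 2.45
eef_pos: [0.4073, -0.2211, 0.1646]
ee_rot: [0.568, 0.823, 0.0, 0.002]
force: [0.6, -0.3, 0.1]
finger_gap: 0.0849
finger_force: 0.0
[ 0.1315  0.1381 -0.0359]
```

View pics/s12.png

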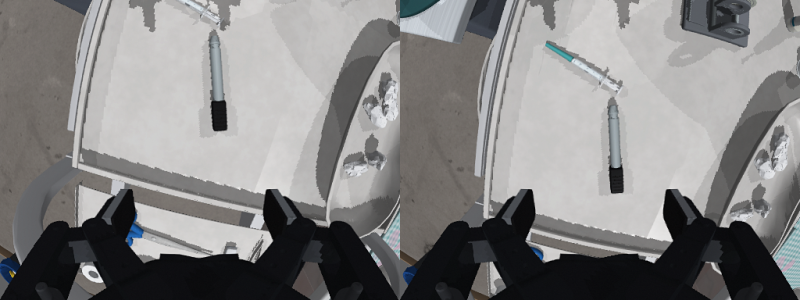

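Spindle visible in both views: grip near (219,117) and (616,180), tip at (213,33) and (613,100) (in the half-scale picture). Next the dispenser and carton views.

```bash
python3 inch.py '0.085 0.055 0.03 0 0.08; 0.085 0.09 0.08 0 0.17; 0.085 0.1 0.12 -0.02 0.24; 0.085 0.1 0.13 -0.03 0.24;0.085 0.1 0.13 -0.03 0.24' && python3 -c "
from h import *
wrist('d1');print(togo([.49,.02,.19]))" && python3 inch.py '0.085 0.06 0 0 0; 0.085 0.1 0 0 0; 0.085 0.1 0 0 0' && python3 -c "
from h import *
wrist('d2');print(Rtool()[0],togo([.53,.14,.19]))"
```

```text
t: 3.12
eef_pos: [0.4939, -0.083, 0.1924]
ee_rot: [0.663, 0.749, 0.0, 0.001]
force: [-1.5, -0.5, -0.6]
finger_gap: 0.0852
finger_force: 0.0
[0.1028 0.0094 0.0015]
t: 3.55
eef_pos: [0.4801, 0.0177, 0.1911]
ee_rot: [0.662, 0.749, 0.0, -0.0]
force: [-0.0, -0.2, 0.0]
finger_gap: 0.0851
finger_force: 0.0
[0.48033781 0.01666482 0.19109644] [0.1164 0.0643 0.0011]
```

```bash
python3 inch.py '0.085 0.05 0.03 0 0.15; 0.085 0.1 0.06 0 0.28; 0.085 0.12 0.065 0 0.28; 0.085 0.12 0.065 0 0.28' && python3 -c "
from h import *
wrist('c1');print(togo([.53,.22,.19]))" && python3 inch.py '0.085 0.06 0 0 0; 0.085 0.07 0 0 0; 0.085 0.07 0 0 0' && python3 -c "
from h import *
wrist('c2');print(Rtool()[0])
X=dict(d=(.491,.017,.04),c=(.53,.236,.03),s=(.43,-.22,.009))
rows=[];
for k in 'd','c':
    r=[]
    for i in '12':
        w=load(k+i); p=proj(w,X[k],True); x0,y0=(np.clip(p-[66,50],0,[512-133,384-100])).astype(int); print(k+i,x0,y0)
        r.append(cv2.resize(w['im'][y0:y0+100,x0:x0+133],None,fx=3,fy=3,interpolation=cv2.INTER_CUBIC))
    rows.append(np.hstack(r))
cv2.imwrite('pics/dc.png',np.vstack(rows))
r=[]
for i in '12':
    w=load('s'+i); p=proj(w,X['s'],True); x0,y0=(np.clip(p-[50,75],0,[512-100,384-150])).astype(int); print('s'+i,x0,y0)
    r.append(cv2.resize(w['im'][y0:y0+150,x0:x0+100],None,fx=4,fy=4,interpolation=cv2.INTER_CUBIC))
cv2.imwrite('pics/ss.png',np.hstack(r))
"
```

```text
t: 4.1
eef_pos: [0.5309, 0.1434, 0.1908]
ee_rot: [0.76, 0.649, -0.001, -0.0]
force: [-0.7, -0.3, -0.6]
finger_gap: 0.0848
finger_force: 0.0
[ 0.0762 -0.013   0.0009]
t: 4.53
eef_pos: [0.542, 0.2119, 0.1912]
ee_rot: [0.761, 0.649, -0.0, 0.0]
force: [0.1, -0.5, 0.0]
finger_gap: 0.0847
finger_force: 0.0
[0.54196483 0.21154339 0.19133102]
d1 196 29
d2 197 131
c1 172 39
c2 172 106
s1 226 21
s2 223 108
```

View pics/dc.png

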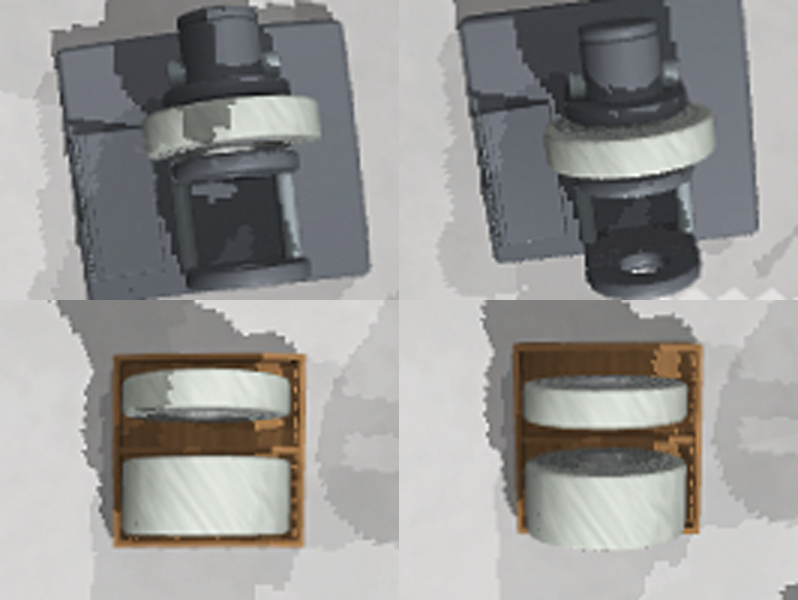

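View pics/ss.png

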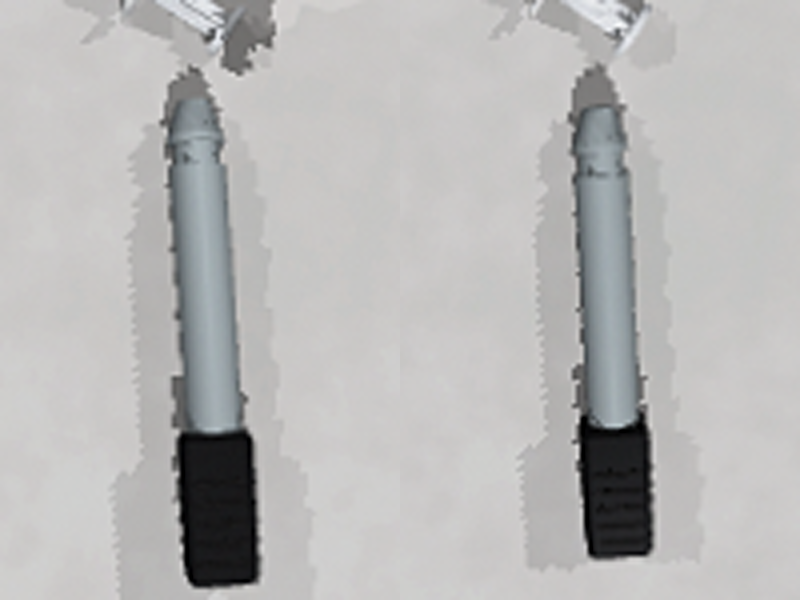

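Crops show the base corners, plates, carton rim, wide roll edges and spindle outline clearly. I'll fit poses to the read-off pixels, and triangulate some of them to check heights.

```bash
cat > fit.py <<'E'
from h import *
from scipy.optimize import least_squares
O=dict(d1=(196,29,3),d2=(197,131,3),c1=(172,39,3),c2=(172,106,3),s1=(226,21,4),s2=(223,108,4))
def px(v,p): o=O[v]; return np.array([o[0]+(p[0]+.5)/o[2]-.5,o[1]+(p[1]+.5)/o[2]-.5])
W={v:load(v) for v in O}
def T(a,pa,b,pb): return tri([ray(W[a],px(a,pa),True),ray(W[b],px(b,pb),True)])
def fit(obs,x0,z=0):
    # obs: (view,pixel,model xyz in mm); unknown x,y,yaw,z
    def w(x,m): c,s=np.cos(x[2]),np.sin(x[2]); m=np.array(m)/1e3; return [x[0]+c*m[0]-s*m[1],x[1]+s*m[0]+c*m[1],x[3]+m[2]]
    f=lambda x:np.concatenate([(proj(W[v],w(x,m),True)-px(v,p))*[1,1] for v,p,m in obs])
    r=least_squares(f,list(x0)+[z],loss='soft_l1'); return r.x,np.round(r.fun.reshape(-1,2),1).tolist()
E
python3 - <<'E'
from fit import *
pr=lambda n,t:print(n,np.round(t[0]*1e3,1),np.round(t[1],1))
for n,a,b in [("base FL",(58,52),(62,18)),("base NR",(370,268),(358,232)),("base NL",(90,298),(97,262)),("div R",(298,160),(291,185)),("div L",(172,165),(168,190))]: pr(n,T("d1",a,"d2",b))
for n,a,b in [("FL",(115,56),(114,44)),("FR",(305,55),(302,46)),("NR",(303,246),(297,232)),("NL",(114,244),(119,230)),("roll+y",(206,156),(205,175)),("roll-y",(206,235),(205,248))]: pr(n,T("c1",a,"c2",b))
for n,a,b in [("tl",(180,433),(182,425)),("tr",(252,433),(247,423)),("br",(258,582),(250,554)),("bl",(188,584),(190,556)),("tip",(195,98),(200,105))]: pr(n,T("s1",a,"s2",b))
g=[(-34,35,14),(34,35,14),(34,-35,14),(-34,-35,14)]
# image left = -x? tool y=x-ish; try left=-x
print("carton",fit([("c1",p,m) for p,m in zip([(115,56),(305,55),(303,246),(114,244)],g)]+[("c2",p,m) for p,m in zip([(114,44),(302,46),(297,232),(119,230)],g)],(.53,.236,-.17)))
g=[(-9,0,18),(9,0,18),(9,-38,18),(-9,-38,18),(0,83.5,7)]
print("spindle",fit([("s1",p,m) for p,m in zip([(180,433),(252,433),(258,582),(188,584),(195,98)],g)]+[("s2",p,m) for p,m in zip([(182,425),(247,423),(250,554),(190,556),(200,105)],g)],(.445,-.25,.39)))
E
```

```text
base FL [435.5  52.6   6.1] [0.1 0.1]
base NR [556.3 -12.9  17.2] [0.2 0.2]
base NL [458.7 -36.6  18.1] [0.1 0.1]
div R [518.9  16.7  67.6] [0.3 0.3]
div L [481.5  10.1  66.4] [1. 1.]
FL [504.5 277.5   9.8] [0.3 0.3]
FR [571.1 265.8  13.4] [0.2 0.2]
NR [559.6 197.7  12.6] [0.5 0.5]
NL [493.6 209.5  13.8] [0. 0.]
roll+y [532.6 232.7  55.2] [0.3 0.3]
roll-y [528.4 208.3  53.3] [0.4 0.4]
tl [ 436.5 -252.1   12.1] [0. 0.]
tr [ 452.9 -245.8   11.1] [0.2 0.2]
br [ 467.3 -279.3   16.8] [0.1 0.1]
bl [ 451.8 -285.9   16.2] [0.3 0.3]
tip [ 410.2 -172.1    7.9] [0. 0.]
carton (array([ 0.53209838,  0.23742181, -0.1696723 , -0.00421161]), [[-0.3, -0.1], [-0.1, 0.1], [-0.4, 0.3], [-0.1, 0.7], [0.3, -0.1], [0.3, -0.6], [0.5, -0.2], [-0.2, -0.1]])
spindle (array([ 0.44429384, -0.24831548,  0.41737775, -0.00308398]), [[-0.2, -0.1], [0.3, -0.9], [0.1, -0.1], [-0.3, 0.4], [-0.0, 0.7], [-0.2, 0.7], [0.6, 0.3], [0.4, -0.5], [-0.8, -0.0], [0.0, -0.5]])
```

Heights check out (about -3 mm bias): carton rim ≈ 13 mm, roll top ≈ 54, spindle grip top ≈ 14. One enlarged look at the dispenser plates for its pose.

Run:
```python
from h import *
r=[]
for v,(x0,y0) in dict(d1=(238,45),d2=(238,145)).items():
    r.append(cv2.resize(load(v)['im'][y0:y0+90,x0:x0+66],None,fx=6,fy=6,interpolation=cv2.INTER_CUBIC))
im=np.clip(np.hstack(r).astype(float)*1.6,0,255).astype(np.uint8)
cv2.imwrite('pics/plates.png',im)
```

```text
(no output)
```

View pics/plates.png

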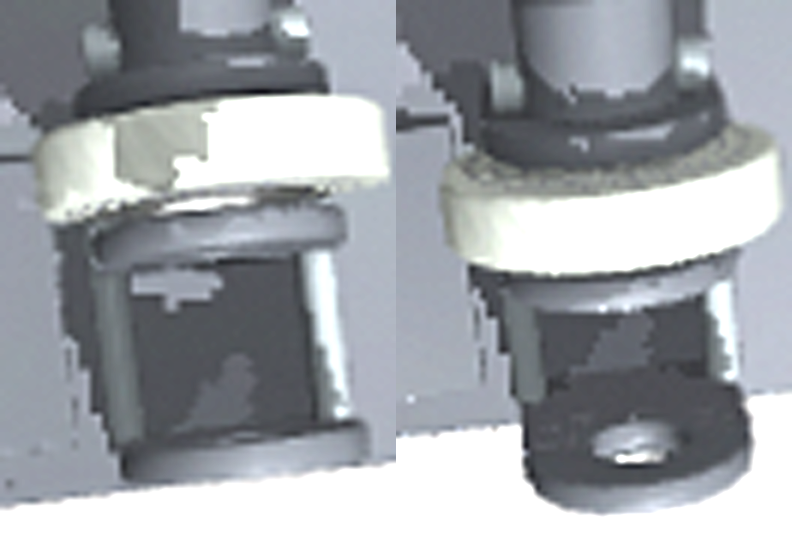

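```bash
cat >> fit.py <<'E'
O.update(p1=(238,45,6),p2=(238,145,6)); W['p1']=W['d1'];W['p2']=W['d2']
E
python3 - <<'E'
from fit import *
obs=[("p1",(122,458),(-20,-35,52)),("p1",(370,440),(20,-35,52)),("p1",(248,475),(0,-38,70)),("p1",(248,434),(0,-32,70)),
("p1",(92,245),(-20,0,52)),("p1",(345,226),(20,0,52)),("p1",(222,258),(0,-3,70)),
("p2",(127,462),(-20,-35,52)),("p2",(354,447),(20,-35,52)),("p2",(244,512),(0,-38,70)),("p2",(244,490),(0,-32,70)),("p2",(242,441),(0,-32,50)),("p2",(234,310),(0,-3,70))]
for k in (0,1):
    x,r=fit(obs,(.495,.015,.2)); print(np.round(x,4)); print(r)
    ca,sa=np.cos(x[2]),np.sin(x[2])
    for n,m in dict(entry=(0,-38),wide=(0,-17.5),narrow=(0,11.5)).items(): print(n,np.round([x[0]-sa*m[1]/1e3,x[1]+ca*m[1]/1e3],4))
    obs=[o for o,e in zip(obs,r) if np.hypot(*e)<1]
# base corners in this frame
R=np.array([[ca,sa],[-sa,ca]])
for p in [(.4355,.0526),(.5563,-.0129),(.4587,-.0366)]: print(np.round(R@(np.array(p)-x[:2]),4))
# loaded roll centre
def L(p):return plane(W['p1'],px('p1',p),.0775+x[3],True)
E
```

```text
[ 0.502   0.0141  0.2214 -0.0012]
[[-1.2, 0.9], [-0.8, 0.3], [0.6, 0.5], [0.0, 0.7], [0.1, -0.0], [0.2, -0.3], [1.3, -2.2], [-0.7, 0.8], [0.1, -0.4], [0.7, 0.5], [0.3, -1.5], [-0.8, -0.9], [-0.3, 0.1]]
entry [ 0.5104 -0.023 ]
wide [ 0.5059 -0.003 ]
narrow [0.4995 0.0253]
[ 0.502   0.0143  0.2145 -0.0012]
[[-1.0, 0.2], [0.4, 0.3], [-0.2, 0.4], [0.1, -0.4], [0.3, -0.4], [-0.1, -0.4], [0.5, 0.3], [-0.3, -0.1]]
entry [ 0.5101 -0.0228]
wide [ 0.5058 -0.0028]
narrow [0.4996 0.0256]
[-0.0569  0.0516]
[ 0.0472 -0.0382]
[-0.0532 -0.0405]
```

```bash
python3 -c "
from h import *
print(togo([.5305,.2205,.017]))"
```

```text
[ 0.0071 -0.0128  0.1743]
```

```bash
python3 inch.py '0.085 0.007 -0.013 0.05 0.011; 0.085 0.007 -0.013 0.11 0.011; 0.085 0.007 -0.013 0.15 0.011; 0.085 0.007 -0.013 0.174 0.011;0.085 0.007 -0.013 0.174 0.011' && python3 inch.py '0.05 0 0 0 0; 0.05 0 0 0 0; 0.05 0 0 0 0; 0.05 0 0 0 0; 0.05 0 0 0 0'
```

```text
t: 5.2
eef_pos: [0.5294, 0.2202, 0.0159]
ee_rot: [0.765, 0.644, -0.001, -0.0]
force: [0.8, 0.5, 0.8]
finger_gap: 0.0849
finger_force: 0.0
t: 5.82
eef_pos: [0.5313, 0.222, 0.0194]
ee_rot: [0.765, 0.645, 0.001, 0.001]
force: [-1.8, -2.1, 8.2]
finger_gap: 0.0543
finger_force: 63.5
```

```bash
python3 inch.py '0.05 0 0 -0.01 0; 0.05 0 0 -0.03 0; 0.05 0 0 -0.08 0; 0.05 0 0 -0.13 0;0.05 0 0 -0.13 0' && python3 -c "
from h import *
c,im=wrist('r1'); s=manip.read_state(); print(s['finger_gap'],s['finger_force'],s['force'])
cv2.imwrite('pics/r1.png',cv2.resize(im[90:384,60:452],(800,600),interpolation=cv2.INTER_CUBIC))
print(togo([.5058,-.0028,.15]),np.arctan2(*Rtool()[1][[1,0],0])-np.pi/2)"
```

```text
t: 6.45
eef_pos: [0.5319, 0.2226, 0.1535]
ee_rot: [0.765, 0.645, 0.004, 0.001]
force: [0.4, -0.1, -1.2]
finger_gap: 0.0545
finger_force: 63.5
0.05439975561947704 63.53540532058105 [ 0.57125793 -0.45946992 -1.39350203]
[-2.261e-01  1.320e-02  1.000e-04] -0.16989626546014058
```

View pics/r1.png

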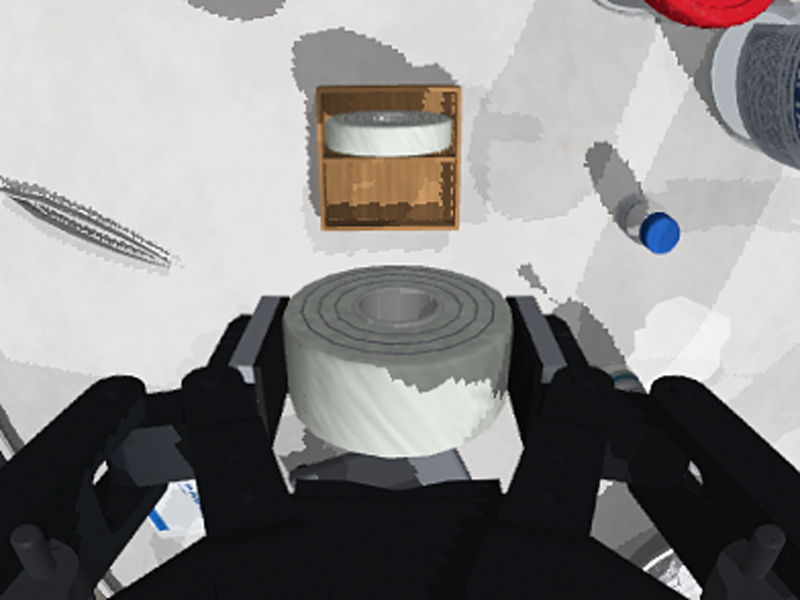

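The roll is held level between the pads; core hole at (398,307), face top edge at (398,362), back edge at (400,457). Fit its place in the hand.

```bash
cat >> fit.py <<'E'
O['r1']=(60,90,2.041); W['r1']=load('r1')
E
python3 - <<'E'
from fit import *
obs=[("r1",(285,314),(-28,12.5,0)),("r1",(511,314),(28,12.5,0)),("r1",(398,265),(0,12.5,-28)),("r1",(398,362),(0,12.5,28)),("r1",(400,457),(0,-12.5,28)),("r1",(398,307),(0,12.5,0)),("r1",(398,288),(0,12.5,-9.5)),("r1",(398,327),(0,12.5,9.5))]
x,r=fit(obs,(.532,.222,-.17),.16); print(np.round(x,4),r)
p,R=Rtool(); print(p,R.T@(np.array([x[0],x[1],x[3]])-p))
# carton in the same view
g=[(-34,35,14),(34,35,14),(34,-35,14),(-34,-35,14)]
print(fit([("r1",q,m) for q,m in zip([(318,86),(461,86),(458,229),(322,230)],g)],(.53,.236,-.17))[0])
E
```

```text
[ 0.5324  0.2186 -0.1596  0.1602] [[0.6, -3.1], [-0.7, -4.5], [-0.4, 0.2], [0.4, 1.9], [-0.0, 0.6], [-0.0, 0.1], [-0.2, 1.7], [0.1, -1.0]]
[0.53102876 0.22227548 0.15052611] [-0.0033639   0.00204368 -0.00963413]
[ 0.53264974  0.23748576 -0.16928968 -0.00218273]
```

```bash
python3 -c "
from h import *
print(togo([.5055,0,.125]))"; python3 inch.py '0.05 -0.05 0.003 0 -0.13; 0.05 -0.11 0.007 0 -0.26; 0.05 -0.17 0.01 0 -0.39; 0.05 -0.224 0.0125 0 -0.39; 0.05 -0.224 0.0125 0.025 -0.39' && python3 inch.py '0.05 0 0 0 0;0.05 0 0 0 0'
python3 - <<'E'
from h import *
P=[];Cs=[]
for i in range(6):
    c,im=wrist('h1'); p,R=Rtool(); P.append(p); Cs.append(-c["R"].T@c["t"])
print(np.mean(P,0),np.std(P,0),np.std(Cs,0)); print(R.T@(np.mean(Cs,0)-np.mean(P,0)), np.arctan2(R[1,0],R[0,0])-np.pi/2)
c['t']=-c['R']@np.mean(Cs,0); np.savez('pics/h1.npz',im=im,**c)
cv2.imwrite('pics/h1.png',cv2.resize(im[120:320,130:380],(750,600),interpolation=cv2.INTER_CUBIC))
E
```

```text
[-0.2234  0.0123  0.0251]
t: 7.12
eef_pos: [0.5047, -0.0039, 0.1231]
ee_rot: [0.627, 0.779, 0.0, 0.001]
force: [0.4, 0.8, -1.2]
finger_gap: 0.0541
finger_force: 63.5
t: 7.38
eef_pos: [0.5047, -0.0004, 0.1227]
ee_rot: [0.625, 0.781, -0.0, -0.0]
force: [-0.4, 0.2, -0.8]
finger_gap: 0.0547
finger_force: 63.5
[ 5.04954789e-01 -4.02576023e-04  1.22924211e-01] [6.14201234e-05 9.13601735e-05 1.38016956e-04] [3.96668422e-05 5.87032236e-05 1.20167977e-04]
[ 0.07453623  0.00130065 -0.14227679] 0.22064533827275912
```

View pics/h1.png

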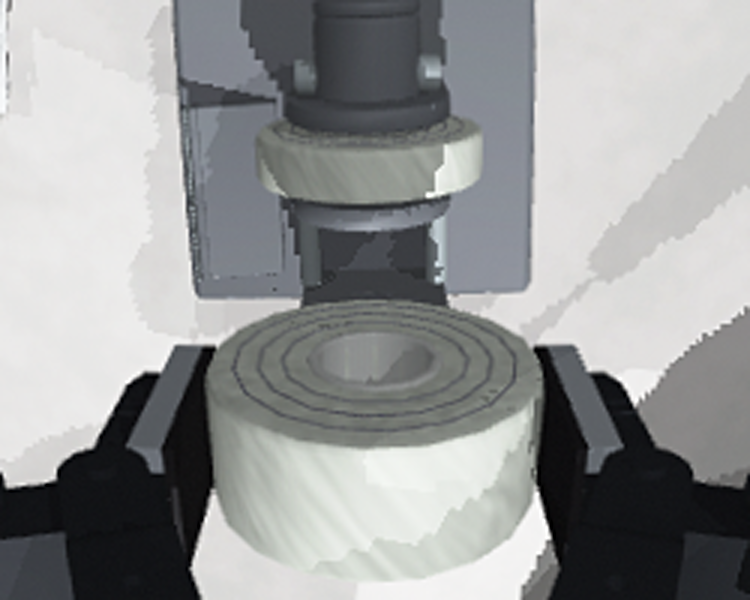

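```bash
cat >> fit.py <<'E'
O['h1']=(130,120,3); W['h1']=load('h1')
E
python3 - <<'E'
from fit import *
P=lambda p,z:plane(W['h1'],px('h1',p),z,True)
for z in(.012,.018):
    a,b=P((535,5),z),P((531,275),z); d=a-b; print("right edge yaw",np.arctan2(-d[0],d[1]))
    a,b=P((215,298),z),P((515,293),z); d=b-a; print("near edge yaw",np.arctan2(d[1],d[0]))
obs=[("h1",(208,375),(-28,12.5,0)),("h1",(541,375),(28,12.5,0)),("h1",(374,300),(0,12.5,-28)),("h1",(374,446),(0,12.5,28)),("h1",(374,579),(0,-12.5,28)),("h1",(374,331),(0,12.5,-9.5)),("h1",(374,386),(0,12.5,9.5))]
x,r=fit(obs,(.505,-.002,.22),.13); print("roll",np.round(x,4),r)
p=np.array([.50495,-.0004,.1229]); _,R=Rtool(); print("roll in tool",np.round(R.T@(np.array([x[0],x[1],x[3]])-p),4))
obs=[("h1",(257,170),(-28,11.5+6.2,49.5)),("h1",(482,170),(28,11.5+6.2,49.5))]
obs=[("h1",(369.5,228),(0,-3,70)),("h1",(449,205),(20,0,53)),("h1",(450,110),(20,23,53)),("h1",(285,110),(-20,23,53)),("h1",(366,131),(0,20,70)),("h1",(320,17),(-13,46,45)),("h1",(418,10),(13,46,45))]
x,r=fit(obs[:5],(.502,.014,.22)); print("disp",np.round(x,4),r); print("disp in tool",np.round(R.T@(np.array([x[0],x[1],x[3]])-p),4))
E
```

```text
right edge yaw 0.24792719825230566
near edge yaw 0.23905116531622345
right edge yaw 0.24792719825230547
near edge yaw 0.23905116531622353
roll [ 0.5071 -0.0043  0.22    0.1291] [[0.8, -5.3], [-1.0, -5.3], [0.0, -0.4], [0.0, 0.4], [0.0, 1.0], [0.0, 2.2], [0.0, 0.2]]
roll in tool [-0.0043  0.0012 -0.0062]
disp [ 0.5015  0.0138  0.2216 -0.002 ] [[-0.6, 1.2], [-0.3, -1.8], [0.0, -0.5], [0.3, -0.4], [0.5, 1.1]]
disp in tool [ 0.0146 -0.0003  0.1249]
```

```bash
python3 inch.py '0.05 0.0008 -0.0012 0.01 -0.02; 0.05 0.0008 -0.0012 0.03 -0.02; 0.05 0.0008 -0.0012 0.04 -0.02; 0.05 0.0008 -0.0012 0.045 -0.02; 0.05 0.0008 -0.0012 0.048 -0.02' && python3 inch.py '0.05 0 0 0 0'
```

```text
t: 8.3
eef_pos: [0.5034, -0.0004, 0.0741]
ee_rot: [0.617, 0.787, -0.0, -0.0]
force: [-0.1, 0.2, -0.6]
finger_gap: 0.0544
finger_force: 63.5
t: 8.43
eef_pos: [0.5034, -0.0004, 0.0744]
ee_rot: [0.617, 0.787, 0.0, 0.0]
force: [-0.9, 0.2, 0.4]
finger_gap: 0.0545
finger_force: 63.5
```

```bash
python3 inch.py '0.05 0 0 0.01 0; 0.05 0 0 0.018 0; 0.05 0 0 0.024 0; 0.05 0 0 0.028 0; 0.05 0 0 0.03 0' && python3 inch.py '0.05 0 0 0.002 0; 0.05 0 0 0.002 0'
```

```text
t: 9.05
eef_pos: [0.5033, -0.0004, 0.044]
ee_rot: [0.617, 0.787, -0.0, -0.0]
force: [0.4, -0.2, -0.3]
finger_gap: 0.0543
finger_force: 63.5
t: 9.3
eef_pos: [0.5034, -0.0004, 0.0423]
ee_rot: [0.617, 0.787, 0.0, 0.0]
force: [0.4, 0.3, -0.4]
finger_gap: 0.0548
finger_force: 63.5
```

Still free. Ease down until the rails take it.

```bash
python3 inch.py '0.05 0 0 0.001 0; 0.05 0 0 0.002 0; 0.05 0 0 0.002 0' && python3 inch.py '0.05 0 0 0.001 0; 0.05 0 0 0.002 0;0.05 0 0 0.002 0'
```

```text
t: 9.68
eef_pos: [0.5033, -0.0004, 0.0402]
ee_rot: [0.617, 0.787, -0.0, -0.0]
force: [-0.1, 0.8, 0.2]
finger_gap: 0.0545
finger_force: 63.5
t: 10.05
eef_pos: [0.5041, -0.0004, 0.0392]
ee_rot: [0.617, 0.787, 0.001, 0.001]
force: [1.1, 0.7, 7.2]
finger_gap: 0.0547
finger_force: 64.3
```

```bash
python3 inch.py '0.058 0 0 -0.0005 0; 0.062 0 0 -0.0005 0; 0.07 0 0 -0.0005 0; 0.085 0 0 -0.0005 0; 0.085 0 0 -0.0005 0' && python3 inch.py '0.085 0 0 -0.03 0; 0.085 0 0 -0.08 0; 0.085 -0.03 0 -0.13 0; 0.085 -0.07 0 -0.14 0; 0.085 -0.07 0 -0.14 0'
python3 - <<'E'
from h import *
for i in range(2): c,im=wrist('b1')
a=im[120:320,150:350]; top=manip.capture("top")[:,:,::-1]
q=proj(manip.calibration("top"),[.505,0,.05]).astype(int); b=top[q[1]-50:q[1]+50,q[0]-33:q[0]+33]
cv2.imwrite('pics/b1.png',np.hstack([cv2.resize(a,(500,500),interpolation=cv2.INTER_CUBIC),cv2.resize(b,(300,500),interpolation=cv2.INTER_CUBIC)]))
print(Rtool()[0])
E
```

```text
t: 10.68
eef_pos: [0.5033, -0.0004, 0.0388]
ee_rot: [0.617, 0.787, -0.0, -0.0]
force: [-0.4, 0.8, -0.3]
finger_gap: 0.085
finger_force: 0.0
t: 11.3
eef_pos: [0.5206, -0.0702, 0.1798]
ee_rot: [0.618, 0.786, 0.0, 0.001]
force: [-0.2, 0.1, -0.6]
finger_gap: 0.085
finger_force: 0.0
[ 0.51967761 -0.06799988  0.17816783]
```

View pics/b1.png

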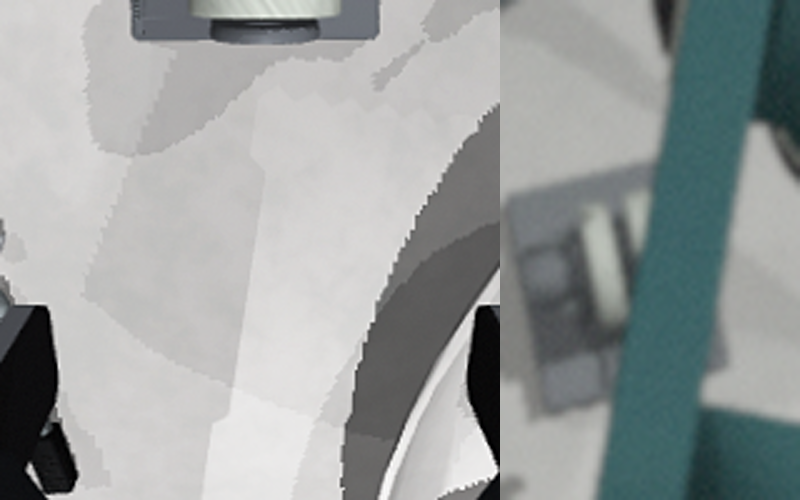

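The wide roll stands in the bay on its rails (white roll seen between the plates, entry plate in front). Now the spindle.

```bash
python3 -c "
from h import *
print(togo([.4532,-.2684,.003]))"
```

```text
[-0.179  -0.112   0.1752]
```

```bash
python3 inch.py '0.06 -0.045 -0.028 0 -0.09; 0.06 -0.09 -0.056 0.02 -0.178; 0.06 -0.135 -0.084 0.05 -0.178; 0.06 -0.179 -0.112 0.08 -0.178; 0.06 -0.179 -0.112 0.12 -0.178' && python3 inch.py '0.06 0 0 0 0;0.06 0 0 0 0'
python3 - <<'E'
from h import *
for i in range(2): c,im=wrist('g1')
print(togo([.4532,-.2684,.003]),np.arctan2(*Rtool()[1][[1,0],0])-np.pi/2)
# rod centreline in this view from image code
g=proj(c,[.4443,-.2483,.016],True); t=proj(c,[.4105,-.172,.01],True); b=proj(c,[.4597,-.283,.016],True); print(g,t,b)
x0,y0=np.maximum(np.minimum(g,t)-40,0).astype(int); x1,y1=(np.maximum(b,np.maximum(g,t))+40).astype(int)
cr=im[y0:min(y1,384),x0:x1]; dark=(cr.max(2)<60); n,l,s,ce=cv2.connectedComponentsWithStats(dark.astype(np.uint8))
for i in range(1,n):
    if s[i,4]>100: print(s[i],ce[i]+[x0,y0],cv2.minAreaRect(np.argwhere(l==i)[:,::-1].astype(np.float32)))
E
```

```text
t: 12.08
eef_pos: [0.4529, -0.2707, 0.0579]
ee_rot: [0.546, 0.838, -0.0, 0.0]
force: [0.5, 0.2, -1.6]
finger_gap: 0.0601
finger_force: 0.0
t: 12.32
eef_pos: [0.4545, -0.2683, 0.0601]
ee_rot: [0.544, 0.839, 0.0, 0.0]
force: [-0.2, 0.6, 0.4]
finger_gap: 0.0599
finger_force: 0.0
[ 0.0009 -0.0015  0.0577] 0.4193138231485469
[250.21702563 185.05969534] [250.36845555  56.23838879] [250.39944366 237.82293161]
[  26  166   29   57 1444] [250.35872576 211.07479224] ((40.0, 194.0), (56.0, 28.0), 90.0)
```

```bash
python3 inch.py '0.06 0.001 -0.0028 0.03 0; 0.06 0.001 -0.0028 0.05 0; 0.06 0.001 -0.0028 0.0575 0; 0.06 0.001 -0.0028 0.0575 0' && python3 inch.py '0.03 0 0 0 0; 0.01 0 0 0 0; 0.01 0 0 0 0; 0.01 0 0 0 0; 0.01 0 0 0 0'
```

```text
t: 12.92
eef_pos: [0.4509, -0.269, 0.0014]
ee_rot: [0.545, 0.838, 0.0, -0.0]
force: [-0.7, -0.7, 0.1]
finger_gap: 0.06
finger_force: 0.0
t: 13.55
eef_pos: [0.4511, -0.2693, 0.002]
ee_rot: [0.545, 0.838, 0.0, 0.0]
force: [-1.2, -0.7, 6.1]
finger_gap: 0.0169
finger_force: 61.3
```

```bash
python3 inch.py '0.01 0 0 -0.005 0; 0.01 0 0 -0.02 0; 0.01 0 0 -0.06 0; 0.01 0 0 -0.11 0.04; 0.01 0 0 -0.11 0.09' && python3 -c "
from h import *
c=manip.calibration('top')
for p in [(420,200),(440,225),(480,245),(520,252),(560,250)]: print(np.round(plane(c,(p[0]*.64,p[1]*.64),.03),3))
s=manip.read_state();print(s['finger_gap'],s['force'],s['wrist_torque'])
print(togo([.5405,-.1496,.11]),np.arctan2(*Rtool()[1][[1,0],0])-np.pi/2)"
```

```text
t: 14.18
eef_pos: [0.4523, -0.2701, 0.1167]
ee_rot: [0.583, 0.813, 0.0, 0.003]
force: [0.3, 0.1, -1.3]
finger_gap: 0.0164
finger_force: 60.6
[ 0.694 -0.038  0.03 ]
[ 0.656 -0.069  0.03 ]
[ 0.627 -0.129  0.03 ]
[ 0.617 -0.189  0.03 ]
[ 0.622 -0.25   0.03 ]
0.01636367892510014 [ 0.33645097  0.0644748  -1.27273444] [-0.06222432 -0.00273223 -0.03279062]
[0.0858 0.1222 0.0068] 0.32651086090146486
```

```bash
python3 inch.py '0.01 0.03 0.045 0 0.087; 0.01 0.06 0.09 0 0.087; 0.01 0.086 0.122 0 0.087; 0.01 0.086 0.122 0.02 0.087; 0.01 0.086 0.122 0.02 0.087' && python3 inch.py '0.01 0 0 0 0;0.01 0 0 0 0'
python3 - <<'E'
from h import *
for i in range(3): c,im=wrist('k1')
print(Rtool()[0],np.arctan2(*Rtool()[1][[1,0],0])-np.pi/2)
sc=manip.capture("scene")[:,:,::-1]; cs=manip.calibration("scene")
np.savez('pics/ks.npz',im=sc,**cs)
q=proj(cs,[.52,-.07,.07]).astype(int); print(q); x0,y0=q[0]-50,q[1]-60
b=sc[y0:y0+120,x0:x0+100]; print(x0,y0)
cv2.imwrite('pics/k1.png',np.hstack([cv2.resize(im[0:200,185:318],(400,600),interpolation=cv2.INTER_CUBIC),cv2.resize(b,(400,600)[:1]+(480,),interpolation=cv2.INTER_CUBIC) if False else cv2.resize(sc[q[1]-60:q[1]+60,q[0]-40:q[0]+40],(400,600),interpolation=cv2.INTER_CUBIC)]))
E
```

```text
t: 14.8
eef_pos: [0.5376, -0.1483, 0.0901]
ee_rot: [0.617, 0.787, -0.001, -0.001]
force: [-0.0, -0.2, -1.1]
finger_gap: 0.0167
finger_force: 60.6
t: 15.05
eef_pos: [0.5385, -0.1492, 0.092]
ee_rot: [0.617, 0.787, 0.0, 0.0]
force: [-0.8, -0.1, -0.5]
finger_gap: 0.0166
finger_force: 60.6
[ 0.53856687 -0.14878876  0.09172526] 0.24038388886322437
[286 174]
236 114
```

```bash
python3 inch.py '0.01 0 0 0.02 0; 0.01 0 0 0.04 0; 0.01 0 0 0.0477 0; 0.01 0 0 0.0477 0;0.01 0 0 0.0477 0'
python3 - <<'E'
from h import *
for i in range(3): c,im=wrist('k2')
print(Rtool()[0],np.arctan2(*Rtool()[1][[1,0],0])-np.pi/2)
cs=manip.calibration("scene"); sc=manip.capture("scene")[:,:,::-1]; np.savez('pics/ks.npz',im=sc,**cs)
q=proj(cs,[.51,-.02,.05]).astype(int); x0,y0=max(q[0]-40,0),max(q[1]-60,0); print(q,x0,y0)
cv2.imwrite('pics/k2.png',np.hstack([cv2.resize(im[0:200,185:318],(400,600),interpolation=cv2.INTER_CUBIC),cv2.resize(sc[y0:y0+120,x0:x0+80],(400,600),interpolation=cv2.INTER_CUBIC)]))
E
```

```text
t: 15.88
eef_pos: [0.5389, -0.1485, 0.0441]
ee_rot: [0.617, 0.787, 0.0, 0.0]
force: [0.1, 0.1, -0.2]
finger_gap: 0.0165
finger_force: 60.6
[ 0.53885378 -0.14846259  0.04419852] 0.24099588916050352
[274 189] 234 129
```

View pics/k2.png

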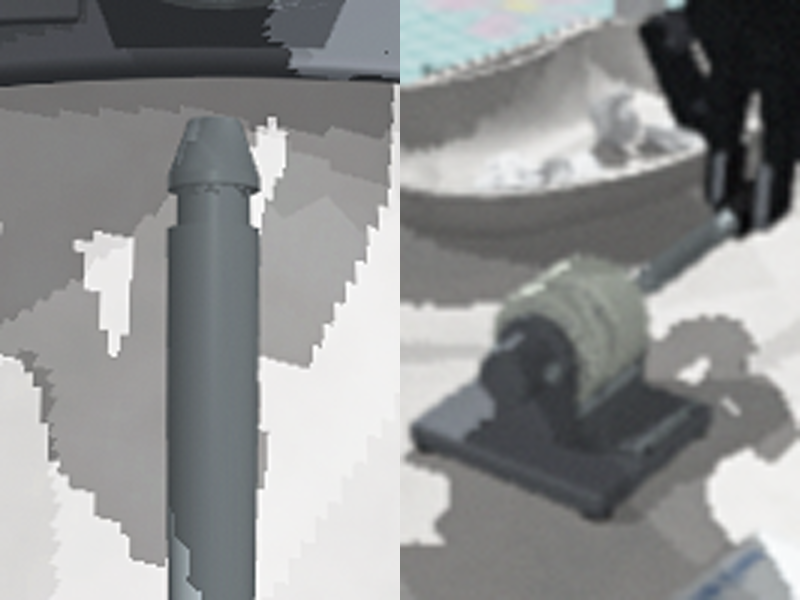

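The tip is ~23 mm short of the entry plate and in line with it within about 1 mm (rod centre column 214, tool plane ~209, axis ~1.2 mm right of the tool plane from the h1 fit). Advance gently while watching the force.

```bash
python3 inch.py '0.01 0.008 0.0005 0 0; 0.01 0.016 0.0005 0 0; 0.01 0.022 0.0005 0 0; 0.01 0.026 0.0005 0 0;0.01 0.03 0.0005 0 0' && python3 inch.py '0.01 0.004 0 0 0; 0.01 0.008 0 0 0;0.01 0.01 0 0 0'
```

```text
t: 16.7
eef_pos: [0.5319, -0.1188, 0.0436]
ee_rot: [0.617, 0.787, 0.0, 0.0]
force: [-0.4, 0.2, -1.9]
finger_gap: 0.0168
finger_force: 60.6
t: 17.08
eef_pos: [0.5295, -0.1092, 0.0437]
ee_rot: [0.617, 0.787, 0.0, 0.0]
force: [-0.3, -0.8, -0.4]
finger_gap: 0.0168
finger_force: 60.6
```

```bash
python3 inch.py '0.01 0.004 0 0 0; 0.01 0.008 0 0 0;0.01 0.01 0 0 0; 0.01 0.01 0 0 0' && python3 inch.py '0.01 0.004 0 0 0; 0.01 0.008 0 0 0;0.01 0.01 0 0 0; 0.01 0.01 0 0 0' && python3 -c "
from h import *
s=manip.read_state();p,R=Rtool();print('tool force',np.round(R.T@s['force'],2),'torque',np.round(s['wrist_torque'],3),togo([.5094,-.0229,.05]))"
```

```text
t: 17.58
eef_pos: [0.5271, -0.0994, 0.0436]
ee_rot: [0.617, 0.787, 0.0, -0.0]
force: [0.6, 1.7, -0.3]
finger_gap: 0.0165
finger_force: 60.7
t: 18.08
eef_pos: [0.5247, -0.0897, 0.0436]
ee_rot: [0.617, 0.787, 0.0, -0.0]
force: [0.9, 1.0, 0.5]
finger_gap: 0.0163
finger_force: 60.7
tool force [ 0.79  1.14 -0.55] torque [ 0.197 -0.071 -0.011] [ 0.0685  0.0012 -0.0064]
```

```bash
python3 inch.py '0.01 0.003 0 0 0; 0.01 0.006 0 0 0;0.01 0.008 0 0 0; 0.01 0.008 0 0 0' && python3 -c "
from h import *
s=manip.read_state();p,R=Rtool();print('tool force',np.round(R.T@s['force'],2),'torque',np.round(R.T@s['wrist_torque'],3),togo([.5094,-.0229,.05]))" && python3 inch.py '0.01 0.003 0 0 0; 0.01 0.006 0 0 0;0.01 0.008 0 0 0; 0.01 0.008 0 0 0'&& python3 -c "
from h import *
s=manip.read_state();p,R=Rtool();print('tool force',np.round(R.T@s['force'],2),'torque',np.round(R.T@s['wrist_torque'],3),togo([.5094,-.0229,.05]))"
```

```text
t: 18.58
eef_pos: [0.5227, -0.082, 0.0435]
ee_rot: [0.617, 0.787, 0.0, -0.0]
force: [0.0, 0.5, -0.5]
finger_gap: 0.0165
finger_force: 60.6
tool force [0.48 0.15 0.49] torque [-0.035  0.126  0.037] [ 0.0606  0.0012 -0.0064]
t: 19.08
eef_pos: [0.5208, -0.0743, 0.0436]
ee_rot: [0.617, 0.787, -0.0, -0.0]
force: [0.2, -0.1, -1.1]
finger_gap: 0.0165
finger_force: 60.6
tool force [-0.09  0.16  1.15] torque [-0.028  0.031 -0.013] [ 0.0526  0.0012 -0.0064]
```

```bash
python3 inch.py '0.01 0.003 0 0 0; 0.01 0.006 0 0 0;0.01 0.008 0 0 0; 0.01 0.008 0 0 0' && python3 -c "
from h import *
s=manip.read_state();p,R=Rtool();print('tool force',np.round(R.T@s['force'],2),'torque',np.round(R.T@s['wrist_torque'],3),togo([.5094,-.0229,.05]))" && python3 inch.py '0.01 0.003 0 0 0; 0.01 0.006 0 0 0;0.01 0.007 0 0 0; 0.01 0.007 0 0 0'&& python3 -c "
from h import *
s=manip.read_state();p,R=Rtool();print('tool force',np.round(R.T@s['force'],2),'torque',np.round(R.T@s['wrist_torque'],3),togo([.5094,-.0229,.05]))"
```

```text
t: 19.58
eef_pos: [0.519, -0.0665, 0.0436]
ee_rot: [0.617, 0.787, 0.0, -0.0]
force: [0.5, -0.5, -0.7]
finger_gap: 0.0166
finger_force: 60.6
tool force [-0.6   0.36  0.74] torque [-0.037 -0.039  0.029] [ 0.0446  0.0011 -0.0064]
t: 20.08
eef_pos: [0.5174, -0.0598, 0.0437]
ee_rot: [0.617, 0.787, 0.0, -0.0]
force: [-0.3, 1.6, -0.2]
finger_gap: 0.0164
finger_force: 60.6
tool force [1.64 0.14 0.16] torque [-0.15   0.095  0.103] [ 0.0377  0.0011 -0.0063]
```

```bash
for i in 1; do python3 inch.py '0.01 0.002 0 0 0; 0.01 0.004 0 0 0;0.01 0.006 0 0 0; 0.01 0.006 0 0 0' ; done; python3 -c "
from h import *
s=manip.read_state();p,R=Rtool();print('tool force',np.round(R.T@s['force'],2),'torque',np.round(R.T@s['wrist_torque'],3),togo([.5094,-.0229,.05]))"; python3 inch.py '0.01 0.002 0 0 0; 0.01 0.004 0 0 0;0.01 0.004 0 0 0'; python3 -c "
from h import *
s=manip.read_state();p,R=Rtool();print('tool force',np.round(R.T@s['force'],2),'torque',np.round(R.T@s['wrist_torque'],3),togo([.5094,-.0229,.05]))"
```

```text
t: 20.58
eef_pos: [0.516, -0.0538, 0.0437]
ee_rot: [0.617, 0.787, 0.0, 0.0]
force: [0.2, 1.2, 0.3]
finger_gap: 0.0166
finger_force: 60.7
tool force [ 1.12  0.44 -0.33] torque [-0.312  0.153  0.207] [ 0.0316  0.001  -0.0063]
t: 20.95
eef_pos: [0.5151, -0.0501, 0.0437]
ee_rot: [0.617, 0.787, 0.0, 0.0]
force: [2.2, -1.0, 0.4]
finger_gap: 0.0165
finger_force: 60.7
tool force [-1.52  1.87 -0.44] torque [-0.378 -0.076  0.2  ] [ 0.0278  0.001  -0.0063]
```

```bash
python3 inch.py '0.01 0.002 0.0004 0 0.003; 0.01 0.004 0.0004 0 0.003;0.01 0.004 0.0004 0 0.003'; python3 -c "
from h import *
s=manip.read_state();p,R=Rtool();print('tool force',np.round(R.T@s['force'],2),'torque',np.round(R.T@s['wrist_torque'],3),togo([.5094,-.0229,.05]))"; python3 inch.py '0.01 0.001 0 0 0; 0.01 0.002 0 0 0;0.01 0.002 0 0 0'; python3 -c "
from h import *
s=manip.read_state();p,R=Rtool();print('tool force',np.round(R.T@s['force'],2),'torque',np.round(R.T@s['wrist_torque'],3),togo([.5094,-.0229,.05]))"
```

```text
t: 21.32
eef_pos: [0.5141, -0.0458, 0.0435]
ee_rot: [0.618, 0.786, 0.0, -0.0]
force: [0.0, 1.0, 0.1]
finger_gap: 0.0163
finger_force: 60.8
tool force [ 1.    0.25 -0.07] torque [-0.11   0.308  0.025] [ 0.0234  0.0008 -0.0065]
t: 21.7
eef_pos: [0.514, -0.0447, 0.0436]
ee_rot: [0.618, 0.786, -0.0, 0.0]
force: [0.9, -6.5, -0.7]
finger_gap: 0.0165
finger_force: 60.5
tool force [-6.53 -0.66  0.69] torque [-0.024 -0.946  0.01 ] [ 0.0223  0.0007 -0.0064]
```

```bash
python3 inch.py '0.01 0.001 0 0 0; 0.01 0.002 0 0 0;0.01 0.002 0 0 0'; python3 -c "
from h import *
s=manip.read_state();p,R=Rtool();print('tool force',np.round(R.T@s['force'],2),'torque',np.round(R.T@s['wrist_torque'],3),togo([.5094,-.0229,.05]))"
```

```text
t: 22.08
eef_pos: [0.5139, -0.0445, 0.0437]
ee_rot: [0.618, 0.786, -0.001, 0.002]
force: [5.8, -22.7, -4.6]
finger_gap: 0.0167
finger_force: 60.0
tool force [-23.41   0.31   4.69] torque [-0.128 -3.664 -0.081] [ 0.0221  0.0007 -0.0064]
```

```bash
python3 inch.py '0.01 -0.0015 0 0 0; 0.01 -0.0025 0 0 0;0.01 -0.0025 0 0 0'; python3 inch.py '0.01 -0.001 0 0 0; 0.01 -0.001 0 0 0'; python3 inch.py '0.01 -0.0005 0 0 0; 0.01 -0.0005 0 0 0'; python3 -c "
from h import *
print(togo([.5094,-.0229,.05]))"
```

```text
t: 22.45
eef_pos: [0.514, -0.0448, 0.0436]
ee_rot: [0.618, 0.786, -0.0, -0.0]
force: [0.9, -3.8, 0.3]
finger_gap: 0.0169
finger_force: 60.7
t: 22.7
eef_pos: [0.5142, -0.0455, 0.0435]
ee_rot: [0.618, 0.786, 0.0, -0.0]
force: [-1.2, 1.8, 1.0]
finger_gap: 0.0163
finger_force: 60.7
t: 22.95
eef_pos: [0.5143, -0.0459, 0.0436]
ee_rot: [0.618, 0.786, 0.0, -0.0]
force: [-1.5, 4.3, 1.5]
finger_gap: 0.0161
finger_force: 60.7
[ 0.0235  0.0007 -0.0064]
```

The tug meets resistance (~4 N), so the catch is holding. Push back home, relieve the load and release.

```bash
python3 inch.py '0.01 0.0015 0 0 0; 0.01 0.003 0 0 0;0.01 0.003 0 0 0'; python3 inch.py '0.01 -0.0008 0 0 0; 0.01 -0.0012 0 0 0;0.01 -0.0012 0 0 0'; python3 inch.py '0.025 0 0 0 0; 0.03 0 0 0 0;0.03 0 0 0 0;0.03 0 0 0 0;0.03 0 0 0 0'
```

```text
t: 23.32
eef_pos: [0.5141, -0.0446, 0.0438]
ee_rot: [0.618, 0.786, -0.001, 0.001]
force: [3.5, -12.8, -1.9]
finger_gap: 0.0166
finger_force: 60.3
t: 23.7
eef_pos: [0.5141, -0.0447, 0.0437]
ee_rot: [0.618, 0.786, -0.0, 0.0]
force: [1.8, -5.3, -0.5]
finger_gap: 0.0163
finger_force: 60.6
t: 24.32
eef_pos: [0.514, -0.0444, 0.0436]
ee_rot: [0.618, 0.786, 0.0, 0.0]
force: [-0.4, 0.1, -0.1]
finger_gap: 0.0299
finger_force: 0.0
```

```bash
python3 inch.py '0.04 0 0 -0.03 0; 0.04 0 0 -0.08 0;0.04 -0.03 0 -0.12 0;0.04 -0.06 0 -0.12 0;0.04 -0.06 0 -0.12 0'
python3 - <<'E'
from h import *
for i in range(2): c,im=wrist('e1')
t,dy=np.array([.5094,-.0229]),np.array([-.2377,.9713])
E=lambda y,z:proj(c,[*(t+dy*y),z],True)
for n,y,z in [("grip end top",-.038,.059),("grip front top",0,.059),("plate outer top",0,.07),("plate inner top",.006,.07)]: print(n,np.round(E(y,z),1))
a,b=E(-.05,.059),E(.03,.06)
g=cv2.cvtColor(im,cv2.COLOR_BGR2GRAY).astype(int)
x=int(round((a[0]+b[0])/2)); print(x)
for r in range(int(b[1]),int(a[1])+1): print(r,g[r,x-14:x+15:4], im[r,x].tolist())
E
```

```text
t: 24.95
eef_pos: [0.5284, -0.1041, 0.1639]
ee_rot: [0.619, 0.786, 0.0, 0.0]
force: [0.3, 0.5, -0.9]
finger_gap: 0.0402
finger_force: 0.0
grip end top [253.9 141.1]
grip front top [253.8  95.5]
plate outer top [253.7  95.1]
plate inner top [253.7  87.5]
254
59 [193 127 121 129 130 138 140 134] [127, 132, 128]
60 [192 123 125 129 131 140 140 134] [126, 133, 130]
61 [189 116 129 129 130 141 139 136] [129, 135, 131]
62 [187 186 131 128 132 140 138 137] [128, 134, 130]
63 [190 200 133 127 133 136 138 137] [126, 134, 129]
64 [191 199 131 125 134 134 138 138] [127, 134, 131]
65 [190 203 125 126 134 131 141 139] [127, 134, 130]
66 [187 205 153 130 134 131 141 138] [126, 132, 128]
67 [186 204 162 135 133 132 143 138] [123, 128, 124]
68 [187 202 161 139 132 133 139 137] [125, 129, 125]
69 [186 200 164 136 130 134 137 137] [128, 134, 129]
70 [186 200 170 131 128 135 135 138] [135, 142, 137]
71 [190 201 173 125 130 136 134 138] [135, 141, 137]
72 [194 203 171 123 135 134 133 139] [131, 138, 133]
73 [196 203 226 125 141 134 133 138] [124, 129, 125]
74 [196 201 219 128 141 131 133 140] [121, 125,
[... 3395 characters left out ...]
43 [208 207 209 219 218 216 215 212] [216, 219, 220]
144 [207 208 208 213 211 211 212 211] [211, 213, 214]
145 [206 207 208 212 211 210 212 212] [211, 212, 214]
146 [205 206 208 212 212 211 212 212] [210, 211, 213]
147 [203 205 208 211 213 212 213 212] [211, 213, 214]
148 [203 205 207 212 211 213 213 214] [211, 213, 214]
149 [204 205 208 212 212 212 213 214] [211, 212, 214]
150 [203 206 206 213 212 212 214 214] [212, 212, 215]
151 [203 206 205 212 212 212 214 213] [211, 212, 214]
152 [203 205 205 212 212 212 213 214] [210, 212, 214]
153 [203 205 206 213 212 212 213 213] [212, 213, 214]
154 [204 205 206 212 212 213 212 213] [210, 211, 213]
155 [206 206 205 210 210 212 213 212] [209, 211, 212]
```

```bash
python3 -c "
from plant import manip
print(manip.hand_in())"
```

```text
the job is handed in; nothing more can be done
None
```

I've handed the job in, and no verdict came back: the wide roll is in its bay, and the spindle is through to the catch (it held against a 4 N pull) with its grip against the side plate. The narrow spare was left in the carton, and I felt no stray contact anywhere near the vial, though I took no final look at either.

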